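Release the filter cap of a pet drinking fountain

ROBOT

A 6-joint arm with a two-finger parallel gripper is mounted at the origin on the work surface. World frame = base frame: x ahead of the robot, y to its left, z up, the work surface at z = 0. Lengths are in m, angles in rad, forces in N, time in s.
With the tool pointing down it reaches from about 0.3 to 0.875 m from the base axis. Payload 6.4 kg.
Tool frame: the origin (TCP) lies midway between the tips of the shut fingers; the grasp point (between the pads) lies ctrl.grip_depth behind it (ctrl.grip_depth is the distance from the TCP to the grasp point, in m); x points along the fingers, y is the direction in which the jaws open and shut, and the axes are right-handed (so a half turn about x gives the same grasp; the last joint's range is limited). The gripper opens to 85 mm and grips with 20 to 120 N. Pads are 22 mm wide; open, the fingers measure 114 mm over their backs; the gripper's body (76 mm by 85 mm) begins 54 mm behind the grasp point. The pads swing forward as they close: fully open they stand 13 mm farther back than shut.
Start: joints at [-1.52, 0.181, 1.607, -0, 1.354, -0.206], TCP at [0.146, -0.556, 0.231] pointing down, gripper open.
Joint ranges: [-2.99, 2.99], [-0.89, 2.07], [0.3, 2.58], [-1.14, 4.28], [0, 2.63], [-3.12, 3.12]. Speed limits (rad/s): [2.57, 2.57, 3.01, 3.14, 3.14, 3.14].

INTERFACE

Orientations are given as a unit quaternion [w, x, y, z].
In Python, from bench import ctrl gives the robot as it stands.
- The arm moves only by the tool carry_out, never from a script. Its argument "motion" is one flat list of numbers, 7 for each row, row after row: the turn, a rotation vector about the tool's x, y, z in degrees, then the shift along the tool's x, y, z in m, then the gripper's target within -1 to 1 (shut at 1, half-way at 0, fully open at -1). A call has 1 to 10 rows; each row shifts and turns the pose as measured when the row begins, along the tool's axes as they then stand; what a row does not reach is not made up. A row lasts 1/10 s, in which the tool goes at most 50 mm and 8.59 degrees, less where a joint would pass 70% of its speed; a pose out of reach is approached as far as the arm can. A call with a gripper value outside its range is refused whole. The fingers move at their own pace and stop on an object; the grip force is fixed at half the most. Time passes only in rows, so rows that do not move let the fingers close. It gives the time, the measured TCP pose, the force and the opening at its end, in the units of the state.
- ctrl.get_obs(): the state, without advancing time (a new reading comes with each control period).
- ctrl.camera(name): name is "side" or "top"; returns the picture (384x512x3 uint8, blue, green, red); there is no depth.
- ctrl.camera_params(name): a dict with "mtx" (3x3 intrinsics, pixels), "pose" (4x4, takes a point from camera to world coordinates). Camera axes: x right, y down, z forward; pixel columns grow to the right and rows downward; lengths in m; the calibration is good to about 2 mm. A picture is of the moment at which its call begins. camera_params takes no time and is no camera call.
- ctrl.hand_in(): hands the job in, once; it reports no verdict.
Trained networks look in the newest picture that a camera, given by its name, has taken for a name from the list of things; names that differ only in an ending like _2 or _b are one class to them, and where a whole thing is asked for, a point or a joint stands for the part that bears it (a point fixed in the world has none). Each returns a list of dicts, best first, with "conf" (0 to 1); they miss things now and then, are a little off and sometimes report something else, mostly with a low value. They report only what shows in the picture. A call takes as long as a camera call. They do not tell look-alikes from the thing itself.
- ctrl.boxes_of(camera, thing): "point" ([x, y, z] in m, in the coordinates of the camera as it stood for that picture, good to about 4 mm: the middle of the surface that is visible of it).
- ctrl.trace(camera, thing): "pixels" (384x512 bool, what is visible of it).
- ctrl.landmark_of(camera, thing): "point" ([x, y, z] in m, in the coordinates of the camera as it stood for that picture, good to about 4 mm: a listed point, or the origin of a listed thing).
The state is a dict: "time_s": time; "q": joint angles; "dq": joint speeds; "joint_efforts": joint torques, N m; "eef_pos": TCP position; "eef_rot": TCP orientation; "wrist_force": force on the tool from outside, world axes, zero at the start; "torque": the same for the moment, N m; "opening": opening from 0.0 (shut) to 1.0 (fully open).
Only numpy, scipy, OpenCV 4.12 (cv2) and the standard library are available. Lean on these libraries where they do the work, as an engineer would, in place of code of your own. Each camera call takes 0.05 s, during which the arm holds its last target. There are 200 camera calls.

TASK

Open the filter neck of the drinking fountain: push its sprung cap down to the depth where it slips between its catches, keep it down while twisting it anticlockwise until it stops, and lift it out, without forcing it (no more than 32 N on the fountain). Then set the cap down gently, standing upright on its stem on the floor of the steel tray, let go of it, and leave everything else on the table where it is.

Things in the scene. Friction and masses are not known exactly. Their poses are not given: they have to be found in the camera images.
- fountain: white round pet drinking fountain, empty and fixed to the table, 156 mm across its bowl; a neck 68 mm across rises from its middle and ends 115 mm above the table in a steel collar with the filter cap in it. Origin on the neck's axis at table height, z up
- cap: filter cap, loose, about 0.12 kg: round stem 28 mm across and 31 mm long; above it a grey disc 60 mm across, 7 mm thick; on that an upright grip bar 56 mm long (along the cap's x), 14 mm thick (along y), 24.5 mm tall. At the stem's foot two lugs reach 46 mm across along x, 9 mm wide, 5 mm thick. Origin at the centre of the stem's foot, z up. Locked, the origin is 105 mm above the table
- cap_grip (a point): middle of the cap's grip bar, on its axis, 50 mm above the stem's foot; axes as the cap. A sprung seat pushes the cap up: about 5 N start it down and each mm takes 0.5 N more. If all contact forces of the cap on the fountain (spring, floor, catch, stop) add up to over 32 N, the neck breaks
- neck (a point): centre of the collar's top, 115 mm above the table. The cap's lugs pass the catch only in a gap 1.6 mm high. Its upper edge is reached after pushing the cap 4 to 14 mm down (differs by fountain, not visible); above it the lugs meet the catch, below it a second notch blocks them too, and 5.6 mm below that edge is a hard floor, felt as a steep rise of force: so best go 4.8 mm up from the floor
- slot (a point): point inside the neck, 10 mm below the collar's top. Held in the gap, the cap turns anticlockwise seen from above by 57 to 84 degrees (differs) to a sprung stop (2.5 N m per rad of overturn); there its lugs stand under slots (about 10 degrees of play each way), and it lifts straight out: 10 mm above its locked height it is clear
- tray: shallow square steel tray fixed to the table, 125 x 125 mm outside, walls 4 mm thick and 16 mm tall, floor 4 mm thick at most. Origin at the centre of its underside, at table height
- tray_in (a point): centre of the tray's inner floor, on which the cap's stem shall stand
- tonic: small amber bottle, 42 mm across, 85 mm tall, stands between or near the fountain and the tray; leave it alone
- bowl: steel food bowl, 124 mm across, 45 mm tall; leave it alone
- treats: clear jar, 72 mm across, 95 mm tall; leave it alone
- shampoo: white bottle, 60 mm across, 150 mm tall; leave it alone
- brush: grooming brush lying down; leave it alone
- bone: rubber chew bone lying down, about 115 mm long, 27 mm high; leave it alone
- carton: cardboard carton 50 x 70 x 90 mm tall; leave it alone
Things that resemble listed ones, but are neither listed nor needed, are in the scene too. What is shaped like the cap but green or red is not meant.

How it is judged:
On the way, in this order (a step that is already met when the one before it is completed fails the run):
1. the cap is pushed down at least 3 mm into the neck against its spring (z of cap in the frame of fountain below 0.102 m and horizontal distance between cap and fountain below 0.01 m), for 0.1 s.
2. the cap is lifted clear of the neck (z of cap in the frame of fountain above 0.125 m), for 0.1 s.
At the end, for the whole second after the job is handed in: the cap stands upright (within 7 degrees) on its stem on the tray's floor (foot within 4 mm of the floor's height and 52 mm of its centre), at rest and released (horizontal distance between cap and tray_in below 0.052 m and z of cap in the frame of tray_in between -0.004 and 0.004 m and angle between cap's own z axis and vertical below 0.12 rad and linear speed of cap below 0.02 m/s and contact force between the fingers and cap below 0.1 N); the robot touches nothing.
It fails at once if the cap is pressed or pulled against the fountain with more than 32 N of contact force in all (contact force between cap and fountain above 32 N).
It fails at once if the cap is dropped (faster than 0.6 m/s while not held) (linear speed of cap above 0.6 m/s and contact force between the fingers and cap below 0.05 N).
It fails at once if another thing on the table is moved by more than 25 mm (distance of any of tonic, bowl, treats, shampoo, brush, bone, carton from where it was at the start of the episode above 0.025 m).
It also fails if it takes over 70 s, if anything falls off the work surface, if the arm or the gripper's body presses on something with over 40 N, if the wrist force passes 120 N, or if a joint passes its speed limit or range.

## Working session

There is one attempt and no reset: what is moved stays moved. The work goes in short steps, Python scripts to look and compute and a tool call to move; the robot and the scene stay as the last step left them, time stands still between calls to the robot, and variables do not carry over. Pictures are saved under pics/ and viewed, about 8 in all and at most 12, crops included, and the job is handed in when it is done.

Besides the shell and the picture viewer there is one more tool, called after "Request:" as a command line: name --argument value ..., lists and objects as JSON in quotes. carry_out: Moves the arm, as the interface text tells. Its arguments: {"type":"object","properties":{"motion":{"type":"array"}},"required":["motion"]}

```bash
mkdir -p pics
cat > h.py <<'E'
import numpy as np, cv2
from bench import ctrl
from scipy.spatial.transform import Rotation as R
def w(cam,p):
    P=np.array(ctrl.camera_params(cam)["pose"]); return (P@np.r_[p,1])[:3]
def lm(cam,t,f='landmark_of'):
    return [(round(d['conf'],2),w(cam,d['point']).round(4).tolist()) for d in getattr(ctrl,f)(cam,t)]
def proj(cam,X):
    c=ctrl.camera_params(cam);P=np.linalg.inv(np.array(c["pose"]));v=np.array(c["mtx"])@(P@np.r_[X,1])[:3];return v[:2]/v[2]
def tozplane(cam,uv,z):
    c=ctrl.camera_params(cam);P=np.array(c["pose"]);d=P[:3,:3]@np.linalg.inv(np.array(c["mtx"]))@np.r_[uv,1];return P[:3,3]+d*(z-P[2,3])/d[2]
def st():
    o=ctrl.get_obs();r=np.array(o['eef_rot']);M=R.from_quat(r[[1,2,3,0]]).as_matrix()
    print(round(o['time_s'],2),np.round(o['eef_pos'],4),'x',M[:,0].round(3),'y',M[:,1].round(3),'z',M[:,2].round(3),'F',np.round(o['wrist_force'],2),'T',np.round(o['torque'],3),'op',round(float(o['opening']),3),'q',np.round(o['q'],2));return o
E
python3 - <<'E'
from h import *
a=ctrl.camera('side');b=ctrl.camera('top')
cv2.imwrite('pics/a.png',a);cv2.imwrite('pics/b.png',b)
for c in('top','side'):
    for t in('cap','cap_grip','neck','fountain','tray_in','tray','tonic','shampoo','treats','bowl','carton'):print(c,t,lm(c,t))
    print(ctrl.camera_params(c)['pose'])
st();print(ctrl.grip_depth)
E
```

```text
top cap [(0.63, [0.4747, -0.2174, 0.1071]), (0.54, [0.6603, -0.3, -0.0019])]
top cap_grip [(0.83, [0.2892, -0.3316, 0.0482]), (0.74, [0.4712, -0.2164, 0.1535]), (0.65, [0.6553, -0.3017, 0.0495])]
top neck [(0.82, [0.4724, -0.2094, 0.1157])]
top fountain [(0.63, [0.4721, -0.2124, -0.0001])]
top tray_in [(0.88, [0.5766, 0.1418, 0.0071])]
top tray [(0.91, [0.5767, 0.1422, 0.0025]), (0.63, [0.7298, -0.1943, 0.0008])]
top tonic [(0.65, [0.447, -0.0043, 0.0016]), (0.31, [0.5417, 0.3946, -0.006])]
top shampoo [(0.89, [0.7256, 0.236, -0.0029])]
top treats []
top bowl [(0.89, [0.7606, -0.0058, -0.0]), (0.61, [0.4688, -0.2124, 0.1002]), (0.54, [0.6819, -0.4067, -0.0015])]
top carton [(0.68, [0.6813, -0.4039, -0.0003])]
[[ 0.02863964 -0.99554403  0.08984352  0.41900894]
 [-0.99957508 -0.02901118 -0.00283192  0.02098866]
 [ 0.00542577 -0.08972424 -0.99595187  1.29165654]
 [ 0.          0.          0.          1.        ]]
side cap [(0.75, [0.6597, -0.3041, -0.0009]), (0.53, [0.2927, -0.329, 0.0022]), (0.46, [0.4694, -0.2178, 0.1059])]
side cap_grip [(0.73, [0.6551, -0.3043, 0.0539]), (0.59, [0.2
[... 320 characters left out ...]
]), (0.47, [0.444, -0.0065, 0.0046])]
side shampoo [(0.63, [0.7266, 0.2291, -0.0037])]
side treats [(0.62, [0.7362, -0.193, -0.0016]), (0.31, [0.4721, -0.2169, 0.0036])]
side bowl [(0.83, [0.7626, -0.0097, 0.0048])]
side carton [(0.63, [0.683, -0.4092, 0.0015]), (0.55, [0.726, 0.2269, -0.0004])]
[[-0.99495082 -0.07016588  0.07176083  0.42866981]
 [-0.10035662  0.68705942 -0.71963734  0.99998207]
 [ 0.00119003 -0.72320544 -0.69063194  1.08084843]
 [ 0.          0.          0.          1.        ]]
1.2 [ 0.1461 -0.5561  0.2313] x [-0.  0. -1.] y [ 0.254 -0.967 -0.   ] z [-0.967 -0.254  0.   ] F [-1.35  0.3   0.22] T [-0.039 -0.011  0.035] op 1.003 q [-1.52  0.18  1.61 -0.    1.35 -0.21]
0.0187
```

View pics/b.png

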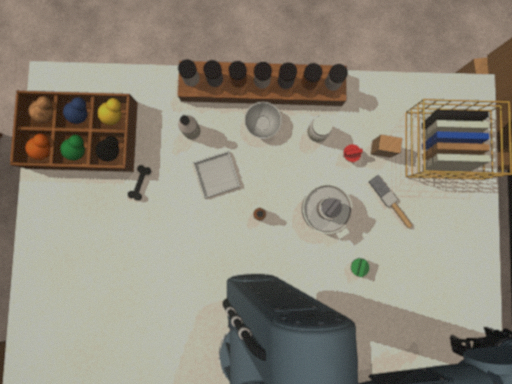

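View pics/a.png

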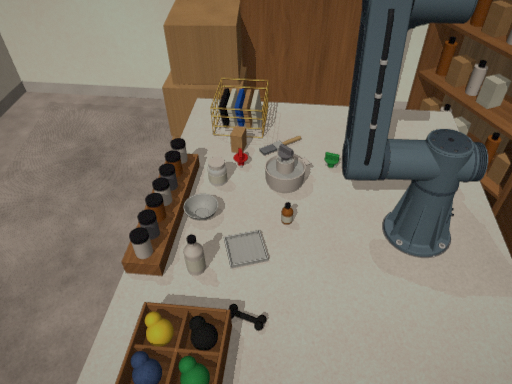

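Three cap-shaped things show in the top view: grey at (333,208) in the fountain, green at (360,267) and red at (352,153). Only the grey one in the neck fits the description. I'll confirm it in a crop and measure the bar's direction.

Run:
```python
from h import *
a=ctrl.camera('side');b=ctrl.camera('top')
ca=cv2.resize(a[135:200,250:315],(390,390),interpolation=3);cb=cv2.resize(b[178:243,297:362],(390,390),interpolation=3)
cv2.imwrite('pics/c.png',np.hstack([cb,ca]))
for i in range(2):
  ctrl.camera('top')
  for c in('top','side'): print(c,lm(c,'cap_grip'),lm(c,'neck'),lm(c,'fountain'),lm(c,'tray_in')[:1])
for X in([.472,-.2155,.1595],[.472,-.2155,.115]):print(proj('top',X),proj('side',X))
```

```text
top [(0.76, [0.4707, -0.2143, 0.1539]), (0.68, [0.6585, -0.2985, 0.0491])] [(0.67, [0.4706, -0.2117, 0.1151])] [(0.59, [0.4722, -0.2115, 0.0004])] [(0.83, [0.5791, 0.1431, 0.0048])]
side [(0.66, [0.655, -0.301, 0.0557]), (0.61, [0.4717, -0.2186, 0.1552]), (0.51, [0.2905, -0.3331, 0.0492])] [(0.89, [0.4774, -0.2165, 0.1174]), (0.32, [0.5769, 0.1419, 0.0031])] [(0.74, [0.4701, -0.2156, 0.0012])] [(0.93, [0.5742, 0.1393, 0.0059])]
top [(0.9, [0.4673, -0.2149, 0.1552]), (0.75, [0.2868, -0.3323, 0.0494]), (0.72, [0.6563, -0.2995, 0.0488]), (0.48, [0.4708, -0.2172, 0.1086])] [(0.86, [0.4724, -0.2121, 0.1191]), (0.39, [0.4747, -0.2095, -0.0012])] [(0.62, [0.474, -0.2105, -0.0017])] [(0.93, [0.5774, 0.1387, 0.007])]
side [(0.66, [0.655, -0.301, 0.0557]), (0.61, [0.4717, -0.2186, 0.1552]), (0.51, [0.2905, -0.3331, 0.0492])] [(0.89, [0.4774, -0.2165, 0.1174]), (0.32, [0.5769, 0.1419, 0.0031])] [(0.74, [0.4701, -0.2156, 0.0012])] [(0.93, [0.5742, 0.1393, 0.0059])]
[333.47505946 207.11876295] [285.82809222 148.45327039]
[330.39780737 207.71864548] [285.39267413 157.97258032]
```

View pics/c.png

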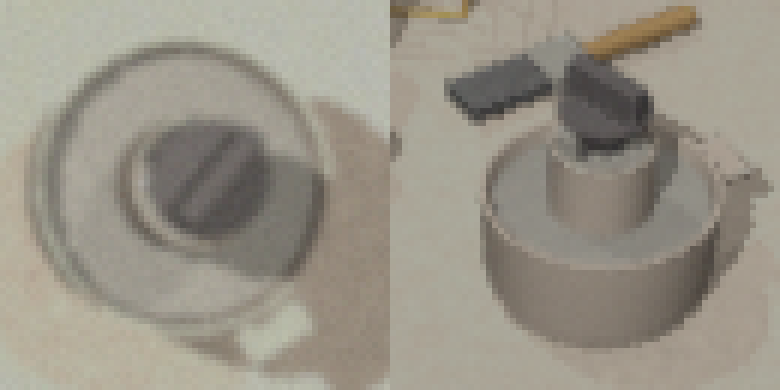

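The grey cap in the neck is confirmed: the bar runs lower-left to upper-right in the top crop, about -43° in the world. I'll refine that angle numerically while starting the transit.

Run:
```python
from h import *
b=ctrl.camera('top')
g=cv2.GaussianBlur(b.astype(np.float32).mean(2),(0,0),.8)
gx=cv2.Sobel(g,5,1,0);gy=cv2.Sobel(g,5,0,1)
for r in(6,7,8,9):
  yy,xx=np.mgrid[:384,:512];m=(xx-333.5)**2+(yy-207.5)**2<r*r
  th=.5*np.arctan2((2*gx*gy)[m].sum(),(gx**2-gy**2)[m].sum())+np.pi/2
  c=np.array([333.5,207.5]);d=np.array([np.cos(th),np.sin(th)])*8
  v=tozplane('top',c+d,.1675)-tozplane('top',c-d,.1675);print(r,np.degrees(np.arctan2(v[1],v[0])))
for uv in ((180,222),(258,140)):print(tozplane('top',np.array(uv)/6+[297-.4,178-.4],.1675))
# side crop ends of bar top edge
for uv in ((582-390,62),(642-390,98)):print(tozplane('side',np.array(uv)/6+[250-.4,135-.4],.1675))
m=ctrl.trace('top','cap_grip');print([(round(k['conf'],2),k['pixels'].sum(),np.argwhere(k['pixels']).mean(0)) for k in m])
```

```text
6 142.18839352139202
7 143.32691565268865
8 145.19392398644456
9 138.6331850550164
[ 0.44947552 -0.19420277  0.1675    ]
[ 0.49003704 -0.23138637  0.1675    ]
[ 0.48844384 -0.22460757  0.1675    ]
[ 0.44993104 -0.19235937  0.1675    ]
[(0.7, np.int64(263), array([152.40684411, 351.57414449])), (0.56, np.int64(297), array([207.05050505, 331.43434343])), (0.56, np.int64(301), array([266.48504983, 359.0730897 ]))]
```

Request:
carry_out --motion '[0,0,0,0,-0.0246,-0.0402,0,0,0,0,0,-0.0246,-0.0402,0,0,0,0,0,-0.0246,-0.0402,0,0,0,0,0,-0.0246,-0.0402,0,0,0,0,0,-0.0246,-0.0402,0,0,0,0,0,-0.0246,-0.0402,0,0,0,0,0,-0.0246,-0.0402,0,0,0,0,0,-0.0246,-0.0402,0,0,0,0,0,-0.0246,-0.0402,0]'

```text
time_s: 3.2
eef_pos: [0.4467, -0.2454, 0.2317]
eef_rot: [0.088, 0.702, 0.084, -0.701]
wrist_force: [0.5, -1.1, -0.2]
opening: 0.498
```

Request:
carry_out --motion '[0,0,0,0,-0.0238,-0.0319,0,7.9,0,0,0,0,0,0,7.9,0,0,0,0,0,0,7.9,0,0,0,0,0,0,7.9,0,0,0,0,0,0,7.9,0,0,0,0,0,0,7.9,0,0,0,0,0,0,7.9,0,0,0,0,0,0,0,0,0,0,0,0,0]'

```text
time_s: 4.1
eef_pos: [0.4776, -0.2056, 0.2324]
eef_rot: [-0.257, 0.661, -0.259, -0.656]
wrist_force: [-0.6, -0.5, -0.4]
opening: 0.502
```

Run:
```python
from h import *
o=st();a=ctrl.camera('side');b=ctrl.camera('top')
u=proj('top',[.4715,-.2143,.19]).astype(int);v=proj('side',[.4715,-.2143,.19]).astype(int)
cr=lambda i,c:cv2.resize(i[c[1]-35:c[1]+35,c[0]-35:c[0]+35],(390,390),interpolation=2)
cv2.imwrite('pics/d.png',np.hstack([cr(b,u),cr(a,v)]))
print(u,v,lm('side','cap_grip'),lm('side','neck'),lm('top','cap_grip'),lm('top','fountain'),lm('side','fountain'))
```

```text
4.1 [ 0.4776 -0.2056  0.2324] x [ 0.005 -0.005 -1.   ] y [-0.679 -0.734  0.001] z [-0.734  0.679 -0.007] F [-0.63 -0.47 -0.42] T [ 0.026  0.039 -0.018] op 0.502 q [-0.63  0.05  1.75 -0.    1.34  1.68]
[335 206] [286 141] [(0.61, [0.6552, -0.3026, 0.0539]), (0.56, [0.4713, -0.2153, 0.1545]), (0.49, [0.289, -0.3287, 0.0477])] [(0.97, [0.4748, -0.219, 0.1145]), (0.68, [0.5774, 0.1398, -0.0001])] [(0.57, [0.6581, -0.2996, 0.0476])] [(0.7, [0.4723, -0.2084, -0.0])] [(0.96, [0.4706, -0.2175, 0.0049])]
```

View pics/d.png

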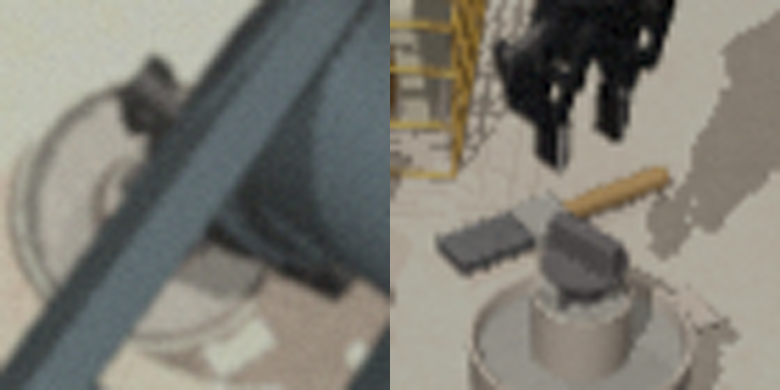

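Request:
carry_out --motion '[-2,0,0,0,0.0108,-0.0017,0,0,0,0,0.025,0,0,0,0,0,0,0.025,0,0,0,0,0,0,0.01,0,0,0,0,0,0,0,0,0,0]'

```text
time_s: 4.95
eef_pos: [0.4727, -0.2162, 0.1722]
eef_rot: [-0.242, 0.667, -0.245, -0.661]
wrist_force: [-0.1, -0.6, 0.1]
opening: 0.504
```

Run:
```python
from h import *
o=st();a=ctrl.camera('side')
v=proj('side',[.4715,-.2143,.17]).astype(int)
cv2.imwrite('pics/e.png',cv2.resize(a[v[1]-30:v[1]+30,v[0]-30:v[0]+30],(540,540),interpolation=2))
```

```text
4.95 [ 0.4727 -0.2162  0.1722] x [ 0.007 -0.007 -1.   ] y [-0.646 -0.763  0.001] z [-0.763  0.646 -0.01 ] F [-0.12 -0.58  0.15] T [-0.003  0.026  0.032] op 0.504 q [-0.66  0.11  1.81 -0.    1.21  1.62]
```

View pics/e.png

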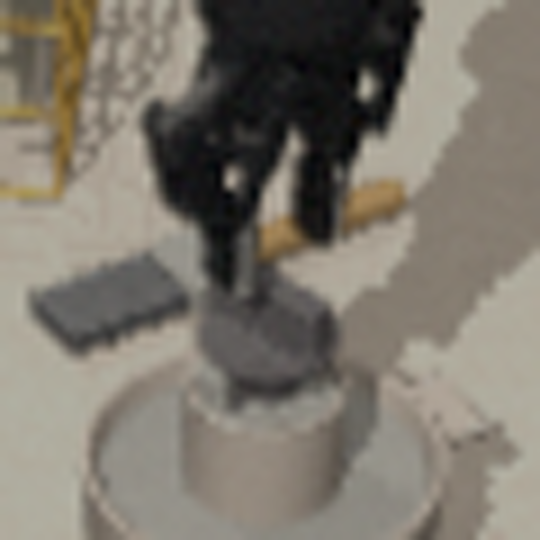

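Request:
carry_out --motion '[0,0,0,0.012,0,0,0,0,0,0,0.011,0,0,0,0,0,0,0,0,0,0]'

```text
time_s: 5.3
eef_pos: [0.4746, -0.2174, 0.1507]
eef_rot: [-0.241, 0.669, -0.245, -0.659]
wrist_force: [0.3, -0.2, -0.5]
opening: 0.499
```

Request:
carry_out --motion '[0,0,0,0,0,0,0.5,0,0,0,0,0,0,1,0,0,0,0,0,0,1,0,0,0,0,0,0,1,0,0,0,0,0,0,1,0,0,0,0,0,0,1]'

```text
time_s: 5.9
eef_pos: [0.475, -0.2175, 0.1512]
eef_rot: [-0.241, 0.669, -0.245, -0.659]
wrist_force: [1.1, -0.3, -1.8]
opening: 0.148
```

Run:
```python
from h import *
o=st();a=ctrl.camera('side')
v=proj('side',[.4715,-.2143,.17]).astype(int)
cv2.imwrite('pics/f.png',cv2.resize(a[v[1]-30:v[1]+30,v[0]-30:v[0]+30],(540,540),interpolation=2))
```

```text
5.9 [ 0.475  -0.2175  0.1512] x [ 0.012 -0.011 -1.   ] y [-0.646 -0.764  0.   ] z [-0.764  0.645 -0.016] F [ 1.05 -0.29 -1.79] T [-0.024 -0.001 -0.   ] op 0.148 q [-0.66  0.14  1.82 -0.    1.16  1.62]
```

View pics/f.png

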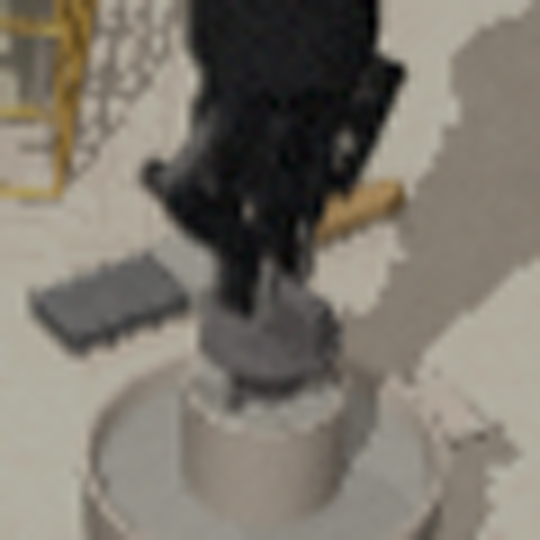

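Request:
carry_out --motion '[0,0,0,0,0,0,0.3,0,0,0,0,0,0,0.3,0,-0.9,0,0.001,0,0.003,0.3,0,0,0,0,0,0,0.3]'

```text
time_s: 6.35
eef_pos: [0.4729, -0.2158, 0.1508]
eef_rot: [-0.243, 0.664, -0.243, -0.664]
wrist_force: [-0.2, -0.2, 0.4]
opening: 0.344
```

Run:
```python
from h import *
o=st();a=ctrl.camera('side')
for i in range(3):print(lm('side','neck')[0],lm('side','cap_grip'),lm('side','fountain')[0]);ctrl.camera('side')
```

```text
6.35 [ 0.4729 -0.2158  0.1508] x [ 0.    -0.001 -1.   ] y [-0.646 -0.764  0.   ] z [-0.764  0.646 -0.   ] F [-0.24 -0.24  0.38] T [-0.039 -0.053 -0.043] op 0.344 q [-0.66  0.15  1.82 -0.    1.17  1.62]
(0.66, [0.5776, 0.1435, 0.0036]) [(0.72, [0.4727, -0.2165, 0.1562])] (0.77, [0.4731, -0.2126, 0.0038])
(0.66, [0.4741, -0.2199, 0.1142]) [(0.6, [0.4723, -0.2171, 0.157]), (0.6, [0.2925, -0.3305, 0.0501]), (0.44, [0.6523, -0.3027, 0.0531])] (0.7, [0.4746, -0.2147, 0.0042])
(0.66, [0.4755, -0.2191, 0.1152]) [(0.66, [0.2916, -0.3299, 0.0502]), (0.56, [0.727, 0.231, -0.0019]), (0.54, [0.6536, -0.3019, 0.0533]), (0.47, [0.4699, -0.2153, 0.1568]), (0.45, [0.5756, 0.1425, 0.0036])] (0.62, [0.4718, -0.2174, 0.0016])
```

Request:
carry_out --motion '[0,0,0,0.002,0,0,0.3,0,0,0,0,0,0,1,0,0,0,0,0,0,1,0,0,0,0,0,0,1,0,0,0,0,0,0,1,0,0,0,0,0,0,1]'

```text
time_s: 7.6
eef_pos: [0.4731, -0.2156, 0.1489]
eef_rot: [-0.243, 0.665, -0.243, -0.664]
wrist_force: [1.1, 0.0, 0.2]
opening: 0.145
```

Request:
carry_out --motion '[0,0,0,0.001,0,0,1,0,0,0,0.001,0,0,1,0,0,0,0.001,0,0,1,0,0,0,0,0,0,1]'

```text
time_s: 8.0
eef_pos: [0.4732, -0.2157, 0.1468]
eef_rot: [-0.243, 0.665, -0.243, -0.664]
wrist_force: [-1.0, 0.7, 4.7]
opening: 0.145
```

Request:
carry_out --motion '[0,0,0,0.002,0,0,1,0,0,0,0.002,0,0,1,0,0,0,0.001,0,0,1,0,0,0,0,0,0,1]'

```text
time_s: 8.4
eef_pos: [0.4733, -0.2158, 0.1428]
eef_rot: [-0.243, 0.665, -0.243, -0.664]
wrist_force: [-2.2, 2.2, 6.7]
opening: 0.148
```

Request:
carry_out --motion '[0,0,0,0.001,0,0,1,0,0,0,0,0,0,1]'

```text
time_s: 8.6
eef_pos: [0.4733, -0.2157, 0.1425]
eef_rot: [-0.242, 0.665, -0.243, -0.664]
wrist_force: [-2.4, 2.0, 6.5]
opening: 0.143
```

Request:
carry_out --motion '[0,0,0,0.001,0,0,1,0,0,0,0,0,0,1]'

```text
time_s: 8.8
eef_pos: [0.4733, -0.2157, 0.1423]
eef_rot: [-0.242, 0.665, -0.243, -0.664]
wrist_force: [-2.1, 0.9, 5.8]
opening: 0.146
```

Request:
carry_out --motion '[0,0,0,0.0015,0,0,1,0,0,0,0.0015,0,0,1]'

```text
time_s: 9.0
eef_pos: [0.4733, -0.2158, 0.1403]
eef_rot: [-0.242, 0.665, -0.243, -0.664]
wrist_force: [-2.6, 1.8, 7.6]
opening: 0.148
```

Request:
carry_out --motion '[0,0,0,0.0015,0,0,1,0,0,0,0.0015,0,0,1]'

```text
time_s: 9.2
eef_pos: [0.4734, -0.2158, 0.1384]
eef_rot: [-0.242, 0.665, -0.243, -0.664]
wrist_force: [-3.5, 2.5, 9.6]
opening: 0.15
```

Request:
carry_out --motion '[0,0,0,0.0015,0,0,1]'

```text
time_s: 9.3
eef_pos: [0.4734, -0.2158, 0.1375]
eef_rot: [-0.242, 0.665, -0.243, -0.664]
wrist_force: [-2.7, 2.3, 9.9]
opening: 0.149
```

Request:
carry_out --motion '[0,0,0,0.0015,0,0,1]'

```text
time_s: 9.4
eef_pos: [0.4734, -0.2158, 0.1367]
eef_rot: [-0.242, 0.665, -0.243, -0.664]
wrist_force: [-3.4, 1.9, 9.6]
opening: 0.147
```

Request:
carry_out --motion '[0,0,0,0.0015,0,0,1]'

```text
time_s: 9.5
eef_pos: [0.4734, -0.2158, 0.1359]
eef_rot: [-0.242, 0.665, -0.243, -0.664]
wrist_force: [-3.8, 3.6, 12.0]
opening: 0.146
```

Request:
carry_out --motion '[0,0,0,0.0015,0,0,1]'

```text
time_s: 9.6
eef_pos: [0.4734, -0.2158, 0.1351]
eef_rot: [-0.242, 0.665, -0.243, -0.664]
wrist_force: [-3.5, 2.1, 10.2]
opening: 0.149
```

Request:
carry_out --motion '[0,0,0,0.0015,0,0,1]'

```text
time_s: 9.7
eef_pos: [0.4734, -0.2158, 0.1344]
eef_rot: [-0.242, 0.665, -0.243, -0.664]
wrist_force: [-4.2, 1.6, 11.4]
opening: 0.148
```

Request:
carry_out --motion '[0,0,0,0.0015,0,0,1]'

```text
time_s: 9.8
eef_pos: [0.4735, -0.2158, 0.1338]
eef_rot: [-0.242, 0.665, -0.243, -0.664]
wrist_force: [-4.0, 3.3, 12.6]
opening: 0.147
```

Request:
carry_out --motion '[0,0,0,0.0016,0,0,1]'

```text
time_s: 9.9
eef_pos: [0.4735, -0.2158, 0.1331]
eef_rot: [-0.242, 0.665, -0.243, -0.664]
wrist_force: [-4.4, 3.0, 11.2]
opening: 0.142
```

Request:
carry_out --motion '[0,0,0,0.0016,0,0,1]'

```text
time_s: 10.0
eef_pos: [0.4735, -0.2158, 0.1324]
eef_rot: [-0.242, 0.665, -0.243, -0.664]
wrist_force: [-4.6, 4.4, 12.1]
opening: 0.152
```

Request:
carry_out --motion '[0,0,0,0.0016,0,0,1]'

```text
time_s: 10.1
eef_pos: [0.4735, -0.2158, 0.1318]
eef_rot: [-0.242, 0.665, -0.243, -0.664]
wrist_force: [-3.9, 3.2, 12.5]
opening: 0.148
```

Request:
carry_out --motion '[0,0,0,0.0016,0,0,1]'

```text
time_s: 10.2
eef_pos: [0.4736, -0.2159, 0.1315]
eef_rot: [-0.241, 0.665, -0.243, -0.664]
wrist_force: [-5.9, 4.5, 18.3]
opening: 0.151
```

Request:
carry_out --motion '[0,0,0,-0.003,0,0.0004,1]'

```text
time_s: 10.3
eef_pos: [0.4734, -0.2157, 0.1352]
eef_rot: [-0.241, 0.665, -0.243, -0.664]
wrist_force: [-3.5, 2.4, 10.1]
opening: 0.147
```

Request:
carry_out --motion '[0,0,0,-0.001,0,0,1]'

```text
time_s: 10.4
eef_pos: [0.4734, -0.2157, 0.1373]
eef_rot: [-0.241, 0.665, -0.243, -0.664]
wrist_force: [-3.0, 2.4, 9.7]
opening: 0.148
```

Request:
carry_out --motion '[0,0,0,0.0006,0,0,1]'

```text
time_s: 10.5
eef_pos: [0.4734, -0.2157, 0.1376]
eef_rot: [-0.241, 0.665, -0.243, -0.664]
wrist_force: [-3.2, 2.9, 9.4]
opening: 0.147
```

Request:
carry_out --motion '[0,0,0,0.0016,0,0,1]'

```text
time_s: 10.6
eef_pos: [0.4734, -0.2158, 0.1369]
eef_rot: [-0.241, 0.665, -0.243, -0.664]
wrist_force: [-3.1, 3.0, 9.9]
opening: 0.149
```

Request:
carry_out --motion '[0,0,0,0.0009,0,0,1]'

```text
time_s: 10.7
eef_pos: [0.4734, -0.2157, 0.1367]
eef_rot: [-0.241, 0.665, -0.243, -0.664]
wrist_force: [-3.1, 2.7, 9.6]
opening: 0.149
```

Request:
carry_out --motion '[-5,0,0,0.0008,0,0,1]'

```text
time_s: 10.8
eef_pos: [0.4738, -0.216, 0.1368]
eef_rot: [-0.211, 0.675, -0.214, -0.674]
wrist_force: [-1.1, 1.9, 9.9]
opening: 0.149
```

```bash
python3 -c "
from h import *
st()"
```

```text
10.8 [ 0.4738 -0.216   0.1368] x [ 0.001 -0.004 -1.   ] y [-0.574 -0.819  0.003] z [-0.819  0.574 -0.003] F [-1.08  1.9   9.88] T [ 0.378  0.41  -0.049] op 0.149 q [-0.65  0.17  1.83 -0.    1.14  1.53]
```

Request:
carry_out --motion '[-6,0,0,0.0009,0,0,1,-6,0,0,0.0009,0,0,1]'

```text
time_s: 11.0
eef_pos: [0.4746, -0.2164, 0.1369]
eef_rot: [-0.137, 0.695, -0.14, -0.692]
wrist_force: [-4.5, 2.7, 10.8]
opening: 0.148
```

Request:
carry_out --motion '[0,0,0,0.0009,0,0,1]'

```text
time_s: 11.1
eef_pos: [0.4747, -0.2163, 0.1368]
eef_rot: [-0.136, 0.695, -0.139, -0.692]
wrist_force: [-3.5, 3.6, 11.0]
opening: 0.145
```

```bash
python3 -c "
from h import *
st()"
```

```text
11.1 [ 0.4747 -0.2163  0.1368] x [ 0.003 -0.005 -1.   ] y [-0.38  -0.925  0.004] z [-0.925  0.38  -0.004] F [-3.51  3.62 10.97] T [0.559 0.767 0.051] op 0.145 q [-0.65  0.17  1.83 -0.    1.14  1.31]
```

Request:
carry_out --motion '[-6,0,0,0.0009,-0.0003,0.001,1,-6,0,0,0.0009,0,0.0004,1]'

```text
time_s: 11.3
eef_pos: [0.4746, -0.2161, 0.137]
eef_rot: [-0.06, 0.706, -0.064, -0.702]
wrist_force: [-3.3, 2.6, 9.1]
opening: 0.147
```

```bash
python3 -c "
from h import *
st()"
```

```text
11.3 [ 0.4746 -0.2161  0.137 ] x [ 0.005 -0.006 -1.   ] y [-0.174 -0.985  0.005] z [-0.985  0.174 -0.006] F [-3.29  2.56  9.1 ] T [ 0.714  0.502 -0.12 ] op 0.147 q [-0.65  0.16  1.83 -0.    1.14  1.09]
```

Request:
carry_out --motion '[-6,0,0,0.0011,0,0.0008,1,-6,0,0,0.001,0,0.0006,1]'

```text
time_s: 11.5
eef_pos: [0.4744, -0.2159, 0.1369]
eef_rot: [0.017, 0.71, 0.013, -0.704]
wrist_force: [-1.9, 2.9, 9.7]
opening: 0.148
```

Request:
carry_out --motion '[-5,0,0,0.001,0,0.0006,1,-4,0,0,0.001,0,0.0006,1]'

```text
time_s: 11.7
eef_pos: [0.4743, -0.2157, 0.1367]
eef_rot: [0.076, 0.707, 0.071, -0.7]
wrist_force: [-2.1, 3.5, 9.9]
opening: 0.149
```

```bash
python3 -c "
from h import *
st()"
```

```text
11.7 [ 0.4743 -0.2157  0.1367] x [ 0.01  -0.006 -1.   ] y [ 0.206 -0.979  0.008] z [-0.978 -0.206 -0.009] F [-2.07  3.54  9.94] T [ 0.714  0.337 -0.033] op 0.149 q [-0.66  0.16  1.84  0.    1.13  0.71]
```

Request:
carry_out --motion '[-4,0,0,0.001,0,0,1,-4,0,0,0.0009,0,0,1]'

```text
time_s: 11.9
eef_pos: [0.4746, -0.2154, 0.1364]
eef_rot: [0.127, 0.7, 0.121, -0.693]
wrist_force: [-4.1, 2.8, 9.5]
opening: 0.147
```

```bash
python3 -c "
from h import *
st()"
```

```text
11.9 [ 0.4746 -0.2154  0.1364] x [ 0.011 -0.006 -1.   ] y [ 0.346 -0.938  0.009] z [-0.938 -0.346 -0.008] F [-4.09  2.82  9.47] T [ 0.591  0.78  -0.05 ] op 0.147 q [-0.66  0.16  1.84  0.    1.13  0.56]
```

Request:
carry_out --motion '[-4,0,0,0.001,0,0,1,-4,0,0,0.0009,0,0,1]'

```text
time_s: 12.1
eef_pos: [0.4746, -0.2153, 0.1361]
eef_rot: [0.177, 0.688, 0.172, -0.682]
wrist_force: [-4.2, 2.5, 11.6]
opening: 0.149
```

```bash
python3 -c "
from h import *
st()"
```

```text
12.1 [ 0.4746 -0.2153  0.1361] x [ 0.011 -0.006 -1.   ] y [ 0.478 -0.878  0.01 ] z [-0.878 -0.478 -0.007] F [-4.19  2.46 11.56] T [ 0.584  0.771 -0.096] op 0.149 q [-0.66  0.16  1.84  0.    1.13  0.42]
```

Request:
carry_out --motion '[-4,0,0,0.0005,0,0,1]'

```text
time_s: 12.2
eef_pos: [0.4745, -0.2152, 0.1362]
eef_rot: [0.202, 0.681, 0.196, -0.675]
wrist_force: [-3.0, 2.2, 8.8]
opening: 0.148
```

```bash
python3 -c "
from h import *
st()"
```

```text
12.2 [ 0.4745 -0.2152  0.1362] x [ 0.01  -0.005 -1.   ] y [ 0.541 -0.841  0.01 ] z [-0.841 -0.541 -0.006] F [-3.04  2.16  8.83] T [ 0.642  0.695 -0.134] op 0.148 q [-0.65  0.16  1.84  0.    1.13  0.34]
```

Request:
carry_out --motion '[-4,0,0,0.0006,0,0,1]'

```text
time_s: 12.3
eef_pos: [0.4744, -0.2149, 0.1362]
eef_rot: [0.226, 0.674, 0.221, -0.668]
wrist_force: [-3.8, 3.0, 9.8]
opening: 0.145
```

```bash
python3 -c "
from h import *
st()"
```

```text
12.3 [ 0.4744 -0.2149  0.1362] x [ 0.01  -0.005 -1.   ] y [ 0.6  -0.8   0.01] z [-0.8   -0.6   -0.005] F [-3.8   2.97  9.83] T [ 0.77   0.863 -0.129] op 0.145 q [-0.65  0.16  1.84  0.    1.13  0.27]
```

Request:
carry_out --motion '[-4,0,0,0.0007,0,0,1]'

```text
time_s: 12.4
eef_pos: [0.4739, -0.2144, 0.136]
eef_rot: [0.25, 0.665, 0.246, -0.66]
wrist_force: [-5.6, 5.2, 12.7]
opening: 0.146
```

```bash
python3 -c "
from h import *
st()"
```

```text
12.4 [ 0.4739 -0.2144  0.136 ] x [ 0.009 -0.004 -1.   ] y [ 0.657 -0.754  0.008] z [-0.754 -0.657 -0.004] F [-5.64  5.21 12.69] T [ 0.887  1.226 -0.26 ] op 0.146 q [-0.65  0.16  1.84  0.    1.13  0.2 ]
```

Request:
carry_out --motion '[-4,0,0,0.0007,0,0,1]'

```text
time_s: 12.5
eef_pos: [0.4735, -0.214, 0.136]
eef_rot: [0.274, 0.655, 0.27, -0.651]
wrist_force: [-5.5, 3.1, 11.6]
opening: 0.143
```

```bash
python3 -c "
from h import *
st()"
```

```text
12.5 [ 0.4735 -0.214   0.136 ] x [ 0.008 -0.003 -1.   ] y [ 0.709 -0.705  0.007] z [-0.705 -0.709 -0.003] F [-5.54  3.11 11.57] T [ 0.574  0.994 -0.416] op 0.143 q [-0.65  0.16  1.84  0.    1.14  0.13]
```

The stop is reached: torque climbs steadily past about 77°. I'll back off to it and lift gently.

Request:
carry_out --motion '[4,0,0,0.0007,0,0,1,3.5,0,0,0.0007,0,0,1]'

```text
time_s: 12.7
eef_pos: [0.4734, -0.2141, 0.1361]
eef_rot: [0.23, 0.671, 0.226, -0.667]
wrist_force: [-2.1, 2.5, 9.9]
opening: 0.146
```

```bash
python3 -c "
from h import *
st()"
```

```text
12.7 [ 0.4734 -0.2141  0.1361] x [ 0.007 -0.003 -1.   ] y [ 0.61  -0.792  0.007] z [-0.792 -0.61  -0.004] F [-2.08  2.53  9.86] T [0.363 0.643 0.025] op 0.146 q [-0.65  0.16  1.84  0.    1.14  0.26]
```

Request:
carry_out --motion '[0,0,0,-0.002,0,0,1]'

```text
time_s: 12.8
eef_pos: [0.4734, -0.2141, 0.1385]
eef_rot: [0.229, 0.672, 0.225, -0.668]
wrist_force: [-2.1, 2.0, 8.0]
opening: 0.146
```

Request:
carry_out --motion '[0,0,0,-0.002,0,0,1]'

```text
time_s: 12.9
eef_pos: [0.4734, -0.2141, 0.141]
eef_rot: [0.229, 0.672, 0.225, -0.668]
wrist_force: [-1.5, 1.0, 5.6]
opening: 0.146
```

Request:
carry_out --motion '[0,0,0,-0.002,0,0,1]'

```text
time_s: 13.0
eef_pos: [0.4734, -0.2141, 0.1433]
eef_rot: [0.229, 0.672, 0.225, -0.668]
wrist_force: [-1.4, 1.0, 4.8]
opening: 0.146
```

Request:
carry_out --motion '[0,0,0,-0.002,0,0,1,0,0,0,-0.002,0,0,1]'

```text
time_s: 13.2
eef_pos: [0.4733, -0.214, 0.1475]
eef_rot: [0.229, 0.672, 0.225, -0.668]
wrist_force: [-1.0, 1.2, 2.3]
opening: 0.139
```

Request:
carry_out --motion '[0,0,0,-0.0015,0,0,1]'

```text
time_s: 13.3
eef_pos: [0.4733, -0.214, 0.149]
eef_rot: [0.229, 0.672, 0.225, -0.668]
wrist_force: [-0.1, 1.1, 1.3]
opening: 0.144
```

Request:
carry_out --motion '[0,0,0,-0.0015,0,0,1]'

```text
time_s: 13.4
eef_pos: [0.4733, -0.214, 0.1504]
eef_rot: [0.229, 0.672, 0.225, -0.668]
wrist_force: [-0.1, -1.0, 0.8]
opening: 0.146
```

Request:
carry_out --motion '[0,0,0,-0.0015,0,0,1]'

```text
time_s: 13.5
eef_pos: [0.4733, -0.214, 0.1518]
eef_rot: [0.229, 0.672, 0.225, -0.668]
wrist_force: [-0.3, 0.3, 0.6]
opening: 0.148
```

Request:
carry_out --motion '[0,0,0,-0.003,0,0,1,0,0,0,-0.003,0,0,1]'

```text
time_s: 13.7
eef_pos: [0.4727, -0.2138, 0.157]
eef_rot: [0.228, 0.671, 0.226, -0.668]
wrist_force: [-0.3, -0.3, -0.9]
opening: 0.146
```

Request:
carry_out --motion '[0,0,0,-0.006,0,0,1,0,0,0,-0.01,0,0,1,0,0,0,-0.015,0,0,1,0,0,0,-0.02,0,0,1,0,0,0,-0.015,0,0,1,0,0,0,0,0,0,1]'

```text
time_s: 14.3
eef_pos: [0.4723, -0.2137, 0.2283]
eef_rot: [0.229, 0.671, 0.225, -0.668]
wrist_force: [0.3, -0.2, -0.1]
opening: 0.149
```

Run:
```python
from h import *
o=st();a=ctrl.camera('side');b=ctrl.camera('top')
v=proj('side',[.4715,-.2143,.18]).astype(int)
cv2.imwrite('pics/g.png',cv2.resize(a[v[1]-40:v[1]+40,v[0]-40:v[0]+40],(480,480),interpolation=2))
for c in('side','top'):print(lm(c,'tray_in'),lm(c,'tray'),lm(c,'tonic'))
print(lm('side','cap'),lm('side','cap_grip'))
```

```text
14.3 [ 0.4723 -0.2137  0.2283] x [ 0.006 -0.003 -1.   ] y [ 0.608 -0.794  0.006] z [-0.794 -0.608 -0.003] F [ 0.32 -0.21 -0.06] T [ 0.032 -0.028  0.007] op 0.149 q [-0.66  0.05  1.76  0.    1.33  0.26]
[(0.79, [0.5766, 0.1428, 0.0049])] [(0.87, [0.5776, 0.1407, -0.0002])] [(0.53, [0.4427, -0.002, 0.0059])]
[(0.65, [0.5779, 0.1424, 0.0053])] [(0.83, [0.5771, 0.1425, 0.0013])] [(0.66, [0.4502, -0.0024, 0.0012]), (0.3, [0.7258, 0.2359, -0.001])]
[(0.62, [0.4729, -0.2142, 0.1871]), (0.57, [0.6605, -0.3042, 0.0013])] [(0.63, [0.2922, -0.3317, 0.0497]), (0.6, [0.4707, -0.2146, 0.239]), (0.53, [0.6547, -0.3021, 0.0543])]
```

View pics/g.png

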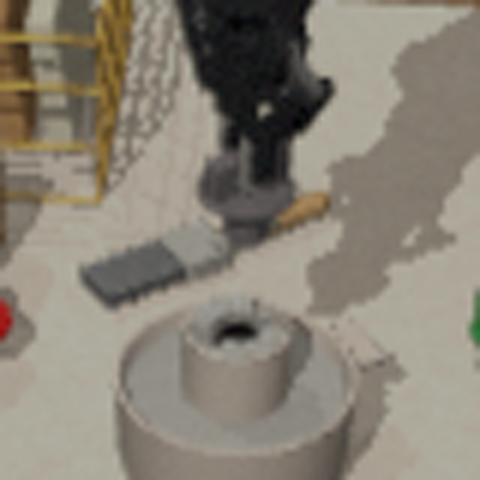

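Request:
carry_out --motion '[0,0,0,0,-0.02,-0.028,1,0,0,0,0,-0.0243,-0.0333,1,0,0,0,0,-0.0243,-0.0333,1,0,0,0,0,-0.0243,-0.0333,1,0,0,0,0,-0.0243,-0.0333,1,0,0,0,0,-0.0243,-0.0333,1,0,0,0,0,-0.0243,-0.0333,1,0,0,0,0,-0.02,-0.028,1,0,0,0,0,-0.015,-0.021,1,0,0,0,0,0,0,1]'

```text
time_s: 15.8
eef_pos: [0.5725, 0.1262, 0.2229]
eef_rot: [0.225, 0.671, 0.226, -0.67]
wrist_force: [-0.8, -0.2, -1.7]
opening: 0.146
```

```bash
python3 -c "
from h import *
o=st();M=R.from_quat(np.array(o['eef_rot'])[[1,2,3,0]]).as_matrix();print(M.T@(np.array([.577,.142,.06])-o['eef_pos']))"
```

```text
15.8 [0.5725 0.1262 0.2229] x [ 0.001  0.001 -1.   ] y [ 0.604 -0.797 -0.   ] z [-0.797 -0.604 -0.001] F [-0.82 -0.18 -1.65] T [-0.029 -0.009 -0.029] op 0.146 q [0.01 0.21 1.59 0.   1.34 0.94]
[ 0.16294971 -0.00978711 -0.01294014]
```

Upright and nearly over the tray. I'll shift to its centre and lower.

Request:
carry_out --motion '[0,0,0,0.01,-0.0098,-0.0129,1,0,0,0,0.03,0,0,1,0,0,0,0.035,0,0,1,0,0,0,0.035,0,0,1,0,0,0,0.025,0,0,1,0,0,0,0.01,0,0,1,0,0,0,0,0,0,1]'

```text
time_s: 16.5
eef_pos: [0.578, 0.1398, 0.0737]
eef_rot: [0.226, 0.671, 0.225, -0.669]
wrist_force: [1.1, 0.6, -0.5]
opening: 0.151
```

Run:
```python
from h import *
o=st();a=ctrl.camera('side')
v=proj('side',[.577,.142,.06]).astype(int)
cv2.imwrite('pics/i.png',cv2.resize(a[v[1]-45:v[1]+45,v[0]-45:v[0]+45],(540,540),interpolation=2))
```

```text
16.5 [0.578  0.1398 0.0737] x [ 0.002 -0.001 -1.   ] y [ 0.605 -0.796  0.002] z [-0.796 -0.605 -0.001] F [ 1.13  0.56 -0.47] T [ 0.013 -0.022 -0.016] op 0.151 q [ 0.04  0.41  1.67 -0.    1.06  0.96]
```

View pics/i.png

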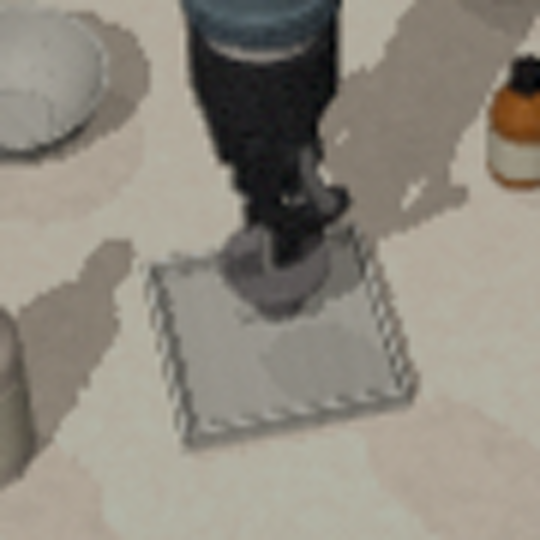

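Request:
carry_out --motion '[0,0,0,0.01,0,0,1,0,0,0,0.008,0,0,1,0,0,0,0.003,0,0,1]'

```text
time_s: 16.85
eef_pos: [0.5821, 0.1395, 0.0567]
eef_rot: [0.227, 0.674, 0.224, -0.666]
wrist_force: [0.4, 0.3, -0.6]
opening: 0.15
```

Request:
carry_out --motion '[0,0,0,0.0015,0,0,1]'

```text
time_s: 16.95
eef_pos: [0.5824, 0.1395, 0.0553]
eef_rot: [0.227, 0.674, 0.224, -0.666]
wrist_force: [-0.4, 0.2, 0.1]
opening: 0.146
```

Request:
carry_out --motion '[0,0,0,0.0015,0,0,1]'

```text
time_s: 17.05
eef_pos: [0.5827, 0.1395, 0.0541]
eef_rot: [0.227, 0.674, 0.224, -0.666]
wrist_force: [-0.2, -0.7, -1.3]
opening: 0.146
```

Request:
carry_out --motion '[0,0,0,0.0015,0,0,1]'

```text
time_s: 17.15
eef_pos: [0.583, 0.1396, 0.0528]
eef_rot: [0.227, 0.674, 0.224, -0.666]
wrist_force: [0.3, 0.3, -0.5]
opening: 0.147
```

```bash
python3 -c "
from h import *
st()"
```

```text
17.15 [0.583  0.1396 0.0528] x [ 0.013 -0.001 -1.   ] y [ 0.605 -0.796  0.009] z [-0.796 -0.605 -0.01 ] F [ 0.31  0.29 -0.54] T [-0.032 -0.001  0.049] op 0.147 q [ 0.04  0.44  1.67 -0.    1.02  0.96]
```

Request:
carry_out --motion '[0,-0.6,-0.5,0,0,0,1,0,0,0,0.0015,0,0,1]'

```text
time_s: 17.35
eef_pos: [0.5833, 0.1397, 0.0517]
eef_rot: [-0.226, -0.67, -0.226, 0.67]
wrist_force: [0.5, 0.2, 0.3]
opening: 0.143
```

Request:
carry_out --motion '[0,0,0,0.0015,0,0,1]'

```text
time_s: 17.45
eef_pos: [0.5834, 0.1397, 0.0502]
eef_rot: [-0.226, -0.67, -0.226, 0.67]
wrist_force: [0.0, 0.1, -1.3]
opening: 0.148
```

Request:
carry_out --motion '[0,0,0,0.0015,0,0,1]'

```text
time_s: 17.55
eef_pos: [0.5835, 0.1397, 0.0486]
eef_rot: [-0.226, -0.67, -0.226, 0.67]
wrist_force: [0.1, 0.2, -0.7]
opening: 0.147
```

Request:
carry_out --motion '[0,0,0,0.0012,0,0,1]'

```text
time_s: 17.65
eef_pos: [0.5836, 0.1398, 0.0479]
eef_rot: [-0.226, -0.67, -0.226, 0.67]
wrist_force: [-4.6, -0.8, 12.3]
opening: 0.147
```

Request:
carry_out --motion '[0,0,0,-0.0004,0,0,1]'

```text
time_s: 17.75
eef_pos: [0.5837, 0.1398, 0.0484]
eef_rot: [-0.226, -0.67, -0.226, 0.67]
wrist_force: [-0.9, 0.1, -1.0]
opening: 0.147
```

Request:
carry_out --motion '[0,0,0,0,0,0,0.6,0,0,0,0,0,0,0.3,0,0,0,0,0,0,0.2,0,0,0,0,0,0,0.2]'

```text
time_s: 18.15
eef_pos: [0.584, 0.1398, 0.0486]
eef_rot: [0.226, 0.67, 0.226, -0.67]
wrist_force: [0.2, 0.5, 0.0]
opening: 0.403
```

```bash
python3 -c "
from h import *
st()"
```

```text
18.15 [0.584  0.1398 0.0486] x [ 0.001 -0.    -1.   ] y [ 0.605 -0.796  0.   ] z [-0.796 -0.605 -0.   ] F [0.19 0.45 0.01] T [-0.026 -0.036 -0.051] op 0.403 q [ 0.04  0.46  1.66 -0.    1.03  0.96]
```

Request:
carry_out --motion '[0,0,0,-0.01,0,0,0.2,0,0,0,-0.02,0,0,0.2,0,0,0,-0.03,0,0,0.2,0,0,0,-0.03,0,0,0.2,0,0,0,-0.03,0,0,0.2,0,0,0,-0.02,0,0,0.2,0,0,0,0,0,0,0.2]'

```text
time_s: 18.85
eef_pos: [0.5835, 0.1398, 0.197]
eef_rot: [0.226, 0.67, 0.226, -0.67]
wrist_force: [0.5, 0.6, 0.7]
opening: 0.404
```

Run:
```python
from h import *
o=st();a=ctrl.camera('side')
v=proj('side',[.577,.142,.04]).astype(int)
cv2.imwrite('pics/j.png',cv2.resize(a[v[1]-70:v[1]+70,v[0]-70:v[0]+70],(560,560),interpolation=2))
print(lm('side','cap'),lm('side','cap_grip'),lm('side','tray_in'))
for t in('tonic','bowl','treats','shampoo'):print(t,lm('side',t))
```

```text
18.85 [0.5835 0.1398 0.197 ] x [ 0. -0. -1.] y [ 0.605 -0.796  0.   ] z [-0.796 -0.605 -0.   ] F [0.49 0.64 0.7 ] T [ 0.014  0.028 -0.012] op 0.404 q [ 0.04  0.27  1.58 -0.    1.3   0.96]
[(0.72, [0.5803, 0.1383, 0.0062]), (0.44, [0.2914, -0.3253, 0.0016])] [(0.81, [0.5835, 0.1364, 0.0531]), (0.57, [0.5836, 0.1387, 0.009]), (0.5, [0.2938, -0.3287, 0.0494])] [(0.68, [0.5786, 0.143, 0.0045])]
tonic [(0.73, [0.4418, -0.0029, 0.001])]
bowl [(0.82, [0.7599, -0.0074, 0.004])]
treats [(0.75, [0.7347, -0.1943, 0.0026])]
shampoo [(0.63, [0.7249, 0.2302, -0.0032]), (0.24, [0.4715, -0.2153, 0.0011])]
```

View pics/j.png

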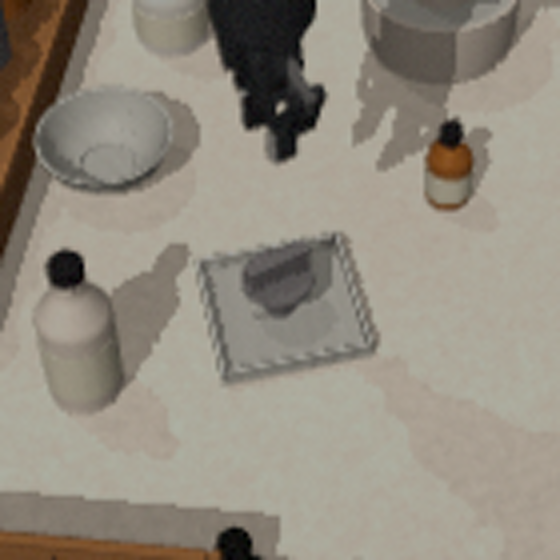

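The cap stands upright in the tray at (285,280), released, and the other things in view are where they were. I'll hand in.

```bash
python3 -c "
from h import *
print(ctrl.hand_in())"
```

```text
the job is handed in; nothing more can be done
None
```

The cap is out of the fountain and standing upright on its stem on the tray floor, released. The job is handed in; no verdict came back.

- **Opening the neck:** I gripped the grey cap and pushed it down until the floor showed as a steep force rise, about 17 mm down. The highest wrist reading there was 18 N vertical, about 20 N in all, against the 32 N limit. I then came up about 4.8 mm and turned it anticlockwise. The torque started to climb at about 77 degrees. I overturned to about 85 degrees, backed off to the stop and lifted it straight out.
- **Setting down:** The cap touched the tray at about 12 N before I let go. The last picture shows it upright. The network puts its foot at (0.580, 0.138), about 5 mm from the tray's centre and well inside the 52 mm allowed. It puts the foot 1.7 mm above the floor, which is within its error of about 4 mm.
- **Last checks:** The gripper is clear, about 0.15 m above where it released. The tonic, bowl, treats and shampoo are where they were, to within the network's error of about 4 mm. I did not measure the brush, bone or carton again at the end; the arm never went low near them. Time at hand-in was about 19 s of the 70 s allowed.

No check failed or disagreed. A sideways force of 3 to 7 N, growing with depth, stayed on the wrist while the cap was pressed down; I only partly corrected it.

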